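# Find the loose clamp bolt on the cell block and hold its cap open

## Task

One of the three steel bolts on the white cell block has come loose: tap the bolt heads down from above, one after another, until one gives and sinks to its stop. Then lift the blue cap behind that bolt by its black tab and finish while still holding it open, at least 45 degrees up, so that a colleague can look at the cell; it falls shut if let go. Find the bolt by tapping before lifting any cap, leave the other two caps shut and do not disturb the other things on the bench.

Things in the scene. Friction and masses are not known exactly. Their poses are not given: they have to be found in the camera images.
- cell_block: White cell block with a blue front strip, fixed to the worktop, 130 x 226 x 44 mm (x, y, z). Origin: centre of its underside. z up; y along the row of three cells (left +y, right -y), 72 mm apart; x to the far side, where the cap hinges are. Each cell has a steel bolt at the near side (x = -45 mm) and a blue cap behind it. Which bolt is loose changes each time.
- bolt_left_head (a point): Centre of the top face of the left (+y) steel bolt's hex head (19 mm across, top 64 mm above the worktop, standing 20 mm proud of the block; the lift tab's near face is 35 mm behind its centre). Moves with the bolt.
- bolt_left (a joint): How far the left (+y) bolt has been pressed straight down, m: 0 at the start. The loose bolt gives to a push of about 2 N, goes down 6 mm to its stop and stays down; a tight one hardly yields (under 1 mm). Nothing but pressing shows which is which.
- tab_left (a point): Grip point in the upright black lift tab at the near edge of the left (+y) blue cap; moves with it. Shut, it is 80 mm above the worktop, 27.5 mm above the cap's top. The tab is 16 mm wide along the block's y, 10 mm thick along x, and ends 9 mm above this point. Pinched on its sides across y it turns freely between the pads, so the tool can stay upright.
- cap_left (a joint): Angle of the left (+y) blue cap (60 x 50 x 7 mm), rad: 0 shut, grows to 1.4 as its near edge swings up and over to the far side. No latch; gravity and a weak spring (about 1 N at the tab) shut it again when let go.
- cap_left_hinge (a point): Middle of the hinge axis of the left (+y) cap, which runs along the block's y, 49 mm above the worktop. The grip point of the tab (cap shut) lies 56 mm nearer (block -x) and 31 mm higher.
- bolt_mid_head (a point): Centre of the top face of the middle steel bolt's hex head (19 mm across, top 64 mm above the worktop, standing 20 mm proud of the block; the lift tab's near face is 35 mm behind its centre). Moves with the bolt.
- bolt_mid (a joint): How far the middle bolt has been pressed straight down, m: 0 at the start. The loose bolt gives to a push of about 2 N, goes down 6 mm to its stop and stays down; a tight one hardly yields (under 1 mm). Nothing but pressing shows which is which.
- tab_mid (a point): Grip point in the upright black lift tab at the near edge of the middle blue cap; moves with it. Shut, it is 80 mm above the worktop, 27.5 mm above the cap's top. The tab is 16 mm wide along the block's y, 10 mm thick along x, and ends 9 mm above this point. Pinched on its sides across y it turns freely between the pads, so the tool can stay upright.
- cap_mid (a joint): Angle of the middle blue cap (60 x 50 x 7 mm), rad: 0 shut, grows to 1.4 as its near edge swings up and over to the far side. No latch; gravity and a weak spring (about 1 N at the tab) shut it again when let go.
- cap_mid_hinge (a point): Middle of the hinge axis of the middle cap, which runs along the block's y, 49 mm above the worktop. The grip point of the tab (cap shut) lies 56 mm nearer (block -x) and 31 mm higher.
- bolt_right_head (a point): Centre of the top face of the right (-y) steel bolt's hex head (19 mm across, top 64 mm above the worktop, standing 20 mm proud of the block; the lift tab's near face is 35 mm behind its centre). Moves with the bolt.
- bolt_right (a joint): How far the right (-y) bolt has been pressed straight down, m: 0 at the start. The loose bolt gives to a push of about 2 N, goes down 6 mm to its stop and stays down; a tight one hardly yields (under 1 mm). Nothing but pressing shows which is which.
- tab_right (a point): Grip point in the upright black lift tab at the near edge of the right (-y) blue cap; moves with it. Shut, it is 80 mm above the worktop, 27.5 mm above the cap's top. The tab is 16 mm wide along the block's y, 10 mm thick along x, and ends 9 mm above this point. Pinched on its sides across y it turns freely between the pads, so the tool can stay upright.
- cap_right (a joint): Angle of the right (-y) blue cap (60 x 50 x 7 mm), rad: 0 shut, grows to 1.4 as its near edge swings up and over to the far side. No latch; gravity and a weak spring (about 1 N at the tab) shut it again when let go.
- cap_right_hinge (a point): Middle of the hinge axis of the right (-y) cap, which runs along the block's y, 49 mm above the worktop. The grip point of the tab (cap shut) lies 56 mm nearer (block -x) and 31 mm higher.
- beaker: Bystander, loose: clear open beaker, 52 x 57 x 67 mm, in front of the analyser. Origin: centre of its underside.
- timer: Bystander, loose: small white timer with a display, 34 x 68 x 62 mm, right of the analyser. Origin: centre of its underside.
- reagent_red: Bystander, loose: white bottle with a red cap, 42 x 41 x 88 mm, behind the block, beside the analyser. Origin: centre of its underside.
- sample_cup: Bystander, loose: small clear open cup, 43 x 43 x 40 mm, in front of the analyser. Origin: centre of its underside.

How it is judged:
On the way:
1. with all three caps still shut, tapping has made the loose bolt sink at least 4 mm (value of joint any of bolt_left, bolt_mid, bolt_right above 0.004 m and value of joint each of cap_left, cap_mid, cap_right below 0.12 rad), for 0.1 s.
At the end, for the whole second after the job is handed in: The loose bolt is down at least 4 mm, the cap behind it is open at least 0.75 rad (43 degrees), still, and carried by the fingers (contact force over 0.3 N); the other two caps are shut (under 0.12 rad) and the beaker, timer, red-capped bottle and cup are within 30 mm of where they stood (((value of joint bolt_left above 0.004 m and value of joint cap_left above 0.75 rad and contact force between the fingers and cap_left above 0.3 N and velocity of joint cap_left between -0.1 and 0.1 rad/s and value of joint each of cap_mid, cap_right below 0.12 rad) or (value of joint bolt_mid above 0.004 m and value of joint cap_mid above 0.75 rad and contact force between the fingers and cap_mid above 0.3 N and velocity of joint cap_mid between -0.1 and 0.1 rad/s and value of joint each of cap_left, cap_right below 0.12 rad) or (value of joint bolt_right above 0.004 m and value of joint cap_right above 0.75 rad and contact force between the fingers and cap_right above 0.3 N and velocity of joint cap_right between -0.1 and 0.1 rad/s and value of joint each of cap_left, cap_mid below 0.12 rad)) and distance of each of beaker, timer, reagent_red, sample_cup from where it was at the start of the episode below 0.03 m); the arm keeps its last pose, push and grip.
It fails at once if a cap is lifted (over 0.3 rad) whose bolt has not been found loose ((value of joint cap_left above 0.3 rad and value of joint bolt_left below 0.003 m) or (value of joint cap_mid above 0.3 rad and value of joint bolt_mid below 0.003 m) or (value of joint cap_right above 0.3 rad and value of joint bolt_right below 0.003 m)).
It fails at once if a bystander is moved more than 30 mm (distance of any of beaker, timer, reagent_red, sample_cup from where it was at the start of the episode above 0.03 m).
It also fails if it takes over 42 s, if anything falls off the work surface, if the arm or the gripper's body presses on something with over 40 N, if the wrist force passes 120 N, or if a joint passes its speed limit or range.

## Robot

A 6-joint arm with a two-finger parallel gripper is mounted at the origin on a cart in front of the work surface, level with it; the furniture and walls round the work are solid. World frame = base frame: x ahead of the robot, y to its left, z up, the work surface at z = 0. Lengths are in m, angles in rad, forces in N, time in s.
With the tool pointing down it reaches from about 0.35 to 0.875 m from the base axis. Payload 15.5 kg.
Tool frame: the origin (TCP) lies at the very end of the fingers, on their centre line; the grasp point (between the pads) lies 19 mm behind it; z points along the fingers, y is the line along which they close (so a half turn about z gives the same grasp; the last joint's range is limited). The gripper opens to 85 mm and grips with 20 to 120 N. Pads are 22 mm wide; open, the fingers measure 114 mm over their backs; the gripper's body (76 mm by 85 mm) begins 54 mm behind the grasp point. The pads swing forward as they close: fully open they stand 13 mm farther back than shut.
Start: joints at [1.062, 0.494, 1.345, -0, 1.302, -0.096], TCP at [0.251, 0.572, 0.231] pointing down, gripper open.
Joint ranges: [-2.91, 2.91], [-0.82, 2.16], [0.22, 2.67], [-1.22, 4.37], [0.12, 2.79], [-3.08, 3.08]. Speed limits (rad/s): [1.89, 1.89, 2.57, 3.01, 3.01, 3.01].

## Interface

Orientations are given as a unit quaternion [x, y, z, w].
In Python, from station import telemetry, viewer, ticket gives the robot as it stands.
- The arm moves only by the shell command python3 -m inch 'ROWS' [FORCE]. ROWS is JSON, a list that holds one entry, the list of rows, each a list of 7 numbers: the shift along the world's x, y, z in mm, then the turn, a rotation vector about the world's x, y, z in rad, then the opening in per cent of the stroke, from 0 (shut) to 100 (fully open). In form: [[[x, y, z, ax, ay, az, claw], ...]]. A call has 1 to 8 rows; each row is the pose to reach, as a shift and turn from the pose commanded when the call began; what a row does not reach only later rows make up. A row lasts 1/10 s, in which the tool goes at most 50 mm and 8.59 degrees, less where a joint would pass 70% of its speed; a pose out of reach is approached as far as the arm can. A call with a gripper value outside its range is refused whole. The fingers move at their own pace and stop on an object; FORCE is the grip in N (left out, the last holds). Time passes only in rows, so rows that repeat a pose let the fingers close. It gives the time, the measured TCP pose, the force, the opening and the grip force at its end, in the units of the state.
- telemetry.sense(): the state, without advancing time (a new reading comes with each control period).
- viewer.get_image(name): name is "scene" or "top" or "wrist"; returns the picture (384x512x3 uint8, red, green, blue); there is no depth.
- viewer.calibration(name): a dict with "K" (3x3 intrinsics, pixels), "k1" (the pictures are not rectified: a ray, as slopes to the right and down, at radius r is drawn at 1 + k1 r^2 times it, then the intrinsics apply), "eye" and "orientation" of the camera in the world. Camera axes: x right, y up, looking along -z (the intrinsics and any distortion apply to the point x, -y, -z); pixel columns grow to the right and rows downward; lengths in m; the calibration is good to about 2 mm. A picture is of the moment at which its call begins: read the wrist's pose just before it. calibration takes no time and is no camera call; for the wrist camera it gives the pose at the moment of the call.
- ticket.sign_off(): hands the job in; it is judged then, once.
The state is a dict: "t": time; "joint_positions": joint angles; "qd": joint speeds; "tau": joint torques, N m; "eef_pos": TCP position; "tool_rot": TCP orientation; "contact_force": force on the tool from outside, world axes, zero at the start; "ft_torque": the same for the moment, N m; "grip_width": finger opening in m; "grasp_force": force on a finger pad.
Only numpy, scipy, OpenCV 4.12 (cv2) and the standard library are available. Lean on these libraries where they do the work, as an engineer would, in place of code of your own. Each camera call takes 0.05 s, during which the arm holds its last target. There are 200 camera calls.

## Working session

There is one attempt and no reset: what is moved stays moved. The work goes in short steps, Python scripts to look and compute and a shell command to move; the robot and the scene stay as the last step left them, time stands still between calls to the robot, and variables do not carry over. Pictures are saved under pics/ and viewed, at most 10 in all, crops included, and the job is handed in when it is done.

```bash
mkdir -p pics; python3 - <<'E'
from station import telemetry, viewer
import cv2,numpy as np
s=telemetry.sense();print(s)
for n in("scene","top"):
    c=viewer.calibration(n);print(n,c)
    im=viewer.get_image(n);cv2.imwrite(f"pics/{n}0.png",im[:,:,::-1])
E
```

```text
{'t': 0.0, 'joint_positions': array([ 1.06146617e+00,  4.94223186e-01,  1.34615152e+00,  2.11244772e-05,
        1.30248891e+00, -9.55135226e-02]), 'qd': array([-0.00132836, -0.00081738,  0.0026505 ,  0.0021803 ,  0.0002777 ,
        0.00031421]), 'tau': array([ 4.67428486e-03, -8.82181549e+01, -3.83874929e+01,  1.42538561e-04,
        1.01478820e-02,  1.36645946e-05]), 'eef_pos': array([0.2511351 , 0.57192361, 0.23066847]), 'tool_rot': array([ 2.05437854e-01,  9.78669957e-01, -6.03611563e-04, -1.98988499e-04]), 'contact_force': array([-0.00653181,  0.02399333, -0.30476711]), 'ft_torque': array([ 0.03610999, -0.04480645, -0.0053024 ]), 'grasp_force': 0.0, 'grip_width': 0.08562570598135553}
scene {'K': array([[374.82739035,   0.        , 256.79381444],
       [  0.        , 374.82739035, 190.8574767 ],
       [  0.        ,   0.        ,   1.        ]]), 'k1': 0.004807314071906928, 'eye': array([ 0.05157945, -0.48981417,  0.81953792]), 'orientation': array([ 0.35166789, -0.1464382 , -0.37233419,  0.8463172 ])}
top {'K': array([[351.17057161,   0.        , 250.12821664],
       [  0.        , 351.17057161, 191.84264756],
       [  0.        ,   0.        ,   1.        ]]), 'k1': 0.02582911551002458, 'eye': array([0.35215841, 0.0409105 , 1.30671455]), 'orientation': array([ 0.05729034, -0.07704291, -0.70382514,  0.70385537])}
```

View pics/top0.png

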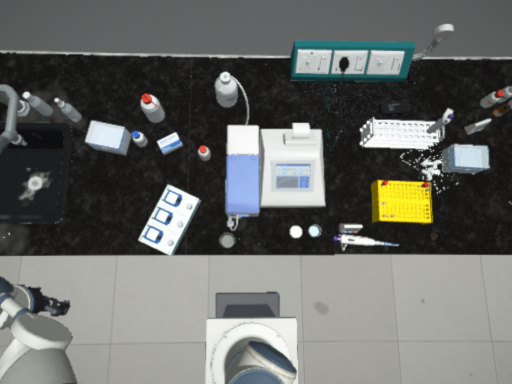

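View pics/scene0.png

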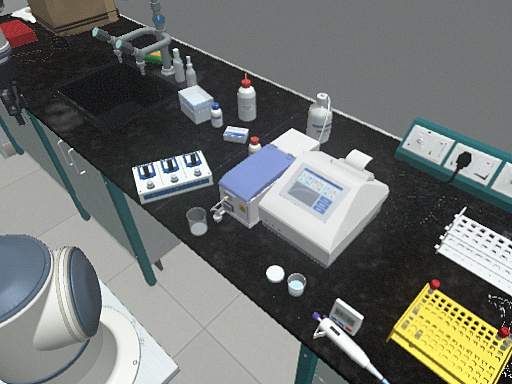

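The block stands at about (170,220) in the top view, with its row running mostly along world x and the caps on the image-left side. I'll zoom both views.

```bash
python3 - <<'E'
import cv2,numpy as np
a=cv2.imread("pics/top0.png")[180:260,125:215];b=cv2.imread("pics/scene0.png")[145:205,125:220]
a=cv2.resize(a,None,fx=6.6,fy=6.6,interpolation=cv2.INTER_CUBIC)
b=cv2.resize(b,None,fx=6.6,fy=6.6,interpolation=cv2.INTER_CUBIC)
cv2.imwrite("pics/ta.png",a);cv2.imwrite("pics/sb.png",b)
E
```

```text
(no output)
```

View pics/ta.png

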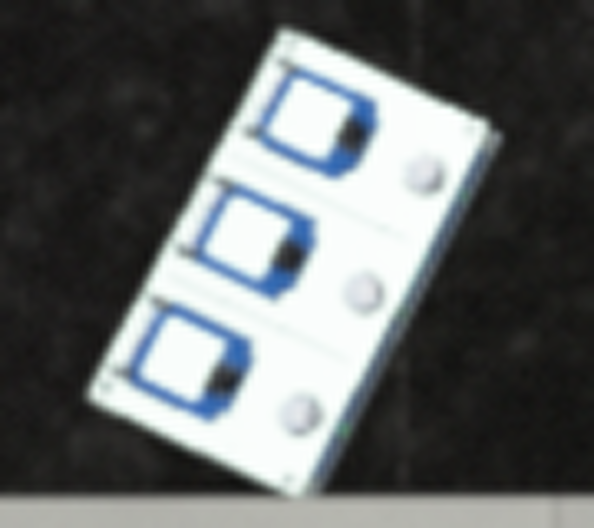

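View pics/sb.png

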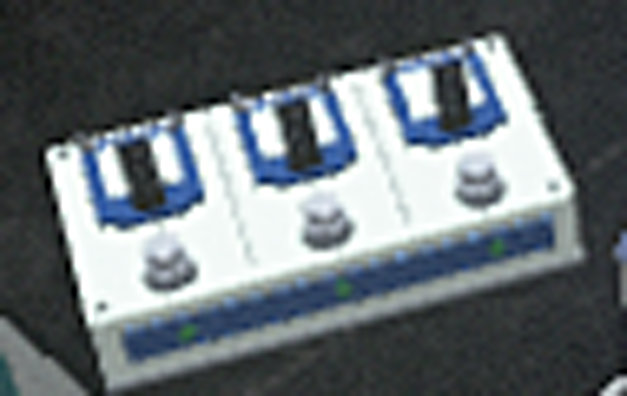

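Top crop: bolts at (427,172), (366,290), (302,413), tabs at (353,132), (289,255), (222,378). The scene crop shows the same three bolts at about (480,165), (327,205), (168,248). I'll cast rays now.

```bash
cat > h.py <<'E'
import numpy as np,cv2
from scipy.spatial.transform import Rotation as R
def ray(c,p):
    d=cv2.undistortPoints(np.array([[p]],float),c["K"],np.array([c["k1"],0,0,0,0]))[0,0]
    return R.from_quat(c["orientation"]).apply([d[0],-d[1],-1])
def on(c,p,z):
    d=ray(c,p);e=np.array(c["eye"]);return e+d*(z-e[2])/d[2]
def proj(c,P):
    q=R.from_quat(c["orientation"]).inv().apply(np.array(P)-c["eye"])
    x,y=q[0]/-q[2],-q[1]/-q[2];f=1+c["k1"]*(x*x+y*y)
    return c["K"][:2,:2]@[x*f,y*f]+c["K"][:2,2]
E
python3 - <<'E'
from h import *
from station import viewer
t=viewer.calibration("top");s=viewer.calibration("scene")
pt=lambda p:((p[0]+.5)/6.6-.5+125,(p[1]+.5)/6.6-.5+180)
ps=lambda p:((p[0]+.5)/6.6-.5+125,(p[1]+.5)/6.6-.5+145)
C=[on(t,pt(p),.044) for p in [(283,27),(492,125),(300,495),(88,395)]]
C=np.array(C);print(C.round(3),[np.linalg.norm(C[i]-C[i-1]).round(3) for i in range(4)])
B=np.array([on(t,pt(p),.062) for p in [(302,413),(366,290),(427,172)]]);print("bolts top",B.round(4))
print("bolts scene",np.array([on(s,ps(p),.064) for p in [(168,246),(327,205),(480,162)]]).round(4))
T=np.array([on(t,pt(p),.085) for p in [(222,378),(289,255),(353,132)]]);print("tabs",T.round(4))
ctr=C.mean(0)[:2]; u=(C[0]-C[3]+C[1]-C[2])[:2];v=B[2]-B[0];w=T[2]-T[0]
print(ctr,[np.degrees(np.arctan2(q[1],q[0])) for q in(u,v,w)],np.linalg.norm(v)/2,np.linalg.norm(w)/2)
a=np.arctan2(v[1],v[0])+np.pi/2; print("yaw",np.degrees(a))
X=np.array([np.cos(a),np.sin(a)]);Y=np.array([-X[1],X[0]])
for k in(1,0,-1):
  print("model bolt",k,(ctr-.045*X+.072*k*Y).round(4))
print("X",X,"mean tab-bolt along X",(T-B)[:,:2]@X,(T-B)[:,:2]@Y)
E
```

```text
[[0.625 0.307 0.044]
 [0.57  0.191 0.044]
 [0.37  0.287 0.044]
 [0.423 0.402 0.044]] [np.float64(0.223), np.float64(0.129), np.float64(0.222), np.float64(0.126)]
bolts top [[0.4126 0.2844 0.062 ]
 [0.4776 0.2532 0.062 ]
 [0.5413 0.2227 0.062 ]]
bolts scene [[0.4123 0.2849 0.064 ]
 [0.4764 0.2536 0.064 ]
 [0.5416 0.2243 0.064 ]]
tabs [[0.4296 0.3218 0.085 ]
 [0.4937 0.2901 0.085 ]
 [0.5592 0.2591 0.085 ]]
[0.4972112  0.29659805] [np.float64(-25.4732728805485), np.float64(-25.59428349786305), np.float64(-25.823119206254365)] 0.07135417047798898 0.07200452268595367
yaw 64.40571650213695
model bolt 1 [0.4128 0.2871]
model bolt 0 [0.4778 0.256 ]
model bolt -1 [0.5427 0.2249]
X [0.43199577 0.90187563] mean tab-bolt along X [0.04110279 0.04021609 0.04052763] [ 0.0008354   0.0014037  -0.00046416]
```

Both views agree to about 1.5 mm. The spacing comes out at 71–72 mm, tab to bolt at 40 mm and yaw at 64.4°. Now I'll move above the left bolt, closing and turning the gripper on the way.

```bash
python3 -m inch '[[[15,-35,0,0,0,-0.14,0],[35,-70,-5,0,0,-0.28,0],[55,-105,-15,0,0,-0.42,0],[75,-140,-30,0,0,-0.56,0],[95,-175,-45,0,0,-0.7,0],[115,-205,-60,0,0,-0.84,0],[135,-240,-75,0,0,-0.98,0],[150,-270,-85,0,0,-1.12,0]]]' 30
python3 -m inch '[[[6,-9,0,0,0,-0.14,0],[11,-17,-5,0,0,-0.28,0],[11,-17,-15,0,0,-0.42,0],[11,-17,-25,0,0,-0.484,0],[11,-17,-40,0,0,-0.484,0],[11,-17,-40,0,0,-0.484,0]]]'
python3 - <<'E'
from h import *
from station import telemetry
s=telemetry.sense();r=R.from_quat(s["tool_rot"]).as_matrix();print(s["eef_pos"],r.round(3)[:,1:],np.degrees(np.arctan2(r[1,1],r[0,1])),s["contact_force"],s["grip_width"],s["t"])
E
```

```text
t: 0.9
eef_pos: [0.4018, 0.3004, 0.1453]
tool_rot: [0.696, 0.718, -0.0, -0.0]
contact_force: [-0.0, 0.2, -0.1]
grip_width: -0.0001
grasp_force: 0.0
t: 1.5
eef_pos: [0.4114, 0.2847, 0.1049]
tool_rot: [0.846, 0.533, -0.001, -0.0]
contact_force: [0.3, -0.0, 0.5]
grip_width: -0.0002
grasp_force: 0.0
[0.41141535 0.28470884 0.10486955] [[ 0.902 -0.003]
 [-0.432 -0.001]
 [-0.002 -1.   ]] -25.61290360245226 [ 0.27621539 -0.02207204  0.52923006] -0.0002299103329244624 1.5
```

```bash
python3 -m inch '[[[1,0,-20,0,0,0,0],[1,0,-32,0,0,0,0],[1,0,-36,0,0,0,0],[1,0,-38,0,0,0,0],[1,0,-39,0,0,0,0],[1,0,-40,0,0,0,0],[1,0,-41,0,0,0,0]]]'
python3 -m inch '[[[0,0,-1,0,0,0,0]]]'; python3 -m inch '[[[0,0,-1,0,0,0,0]]]'
```

```text
t: 2.2
eef_pos: [0.4135, 0.2854, 0.0656]
tool_rot: [0.846, 0.533, 0.0, 0.0]
contact_force: [0.3, -0.5, 0.5]
grip_width: 0.0001
grasp_force: 0.0
t: 2.3
eef_pos: [0.4134, 0.2853, 0.0645]
tool_rot: [0.846, 0.533, 0.0, 0.0]
contact_force: [-0.2, 0.4, 1.2]
grip_width: -0.0001
grasp_force: 0.0
t: 2.4
eef_pos: [0.4134, 0.2853, 0.0634]
tool_rot: [0.846, 0.533, 0.0, 0.0]
contact_force: [0.5, 0.9, 0.9]
grip_width: 0.0005
grasp_force: 0.6
```

```bash
python3 -m inch '[[[0,0,-1,0,0,0,0]]]'|grep -E "eef|contact"; python3 -m inch '[[[0,0,-1,0,0,0,0]]]'|grep -E "eef|contact"
```

```text
eef_pos: [0.4134, 0.2853, 0.0623]
contact_force: [-0.4, 0.6, 1.7]
eef_pos: [0.4134, 0.2853, 0.0613]
contact_force: [0.5, 0.4, 1.6]
```

```bash
for i in 1 2; do python3 -m inch '[[[0,0,-1,0,0,0,0]]]'|grep -E "eef|contact"; done
```

```text
eef_pos: [0.4134, 0.2853, 0.0602]
contact_force: [0.4, 0.4, 1.7]
eef_pos: [0.4134, 0.2853, 0.0592]
contact_force: [1.0, 0.4, 1.6]
```

```bash
for i in 1 2; do python3 -m inch '[[[0,0,-1,0,0,0,0]]]'|grep -E "eef|contact"; done
```

```text
eef_pos: [0.4134, 0.2853, 0.0582]
contact_force: [1.0, 0.5, 1.2]
eef_pos: [0.4135, 0.2854, 0.0577]
contact_force: [-4.5, -2.0, 35.3]
```

The left bolt gave at about 1.6 N over 6 mm, then met its stop at 35 N, so the left one is loose. Next I'll rise, open to 50 %, move above the left tab and check with the wrist camera.

```bash
python3 -m inch '[[[0,0,25,0,0,0,0],[0,0,50,0,0,0,50],[8,18,55,0,0,0,50],[16.5,36,55,0,0,0,50],[16.5,36,55,0,0,0,50],[16.5,36,55,0,0,0,50]]]'
python3 - <<'E'
from h import *
from station import viewer
c=viewer.calibration("wrist");im=viewer.get_image("wrist");cv2.imwrite("pics/w1.png",im[:,:,::-1])
print(c["eye"],proj(c,[.4298,.3213,.089]),proj(c,[.4128,.285,.058]),proj(c,[.4775,.254,.064]))
E
```

```text
t: 3.6
eef_pos: [0.4294, 0.3211, 0.1119]
tool_rot: [0.846, 0.533, -0.0, 0.0]
contact_force: [-1.1, -0.7, -0.2]
grip_width: 0.0427
grasp_force: 0.0
[0.4658982  0.39673078 0.25480984] [253.38609282 237.24306934] [253.89548252 270.50297332] [364.39561922 274.83951192]
```

View pics/w1.png

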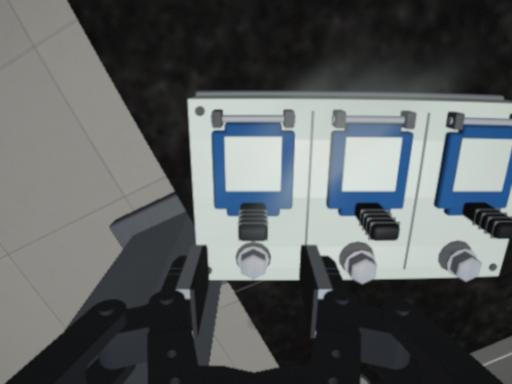

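The wrist view shows the tab's top at about (253,231) against a predicted (253,237). The left bolt at (254,263) is visibly lower than the other two, and the fingers straddle the tab. I'll shift about 1.5 mm farther, descend and pinch.

```bash
python3 -m inch '[[[1,1.5,-20,0,0,0,50],[1,1.5,-40,0,0,0,50],[1,1.5,-50,0,0,0,50],[1,1.5,-50,0,0,0,50],[1,1.5,-50,0,0,0,0],[1,1.5,-50,0,0,0,0],[1,1.5,-50,0,0,0,0],[1,1.5,-50,0,0,0,0]]]' 30
```

```text
t: 4.45
eef_pos: [0.4302, 0.3231, 0.063]
tool_rot: [0.846, 0.533, -0.0, -0.0]
contact_force: [-6.7, 4.6, 2.7]
grip_width: 0.0151
grasp_force: 33.8
```

```bash
python3 -m inch '[[[1,2.1,3.7,0,0,0,0],[2.1,4.3,7,0,0,0,0],[3.2,6.7,10.3,0,0,0,0],[4.5,9.4,13.4,0,0,0,0],[5.8,12.3,16.3,0,0,0,0],[7.3,15.2,18.9,0,0,0,0],[8.8,18.4,21.4,0,0,0,0],[10.4,21.6,23.6,0,0,0,0]]]'
python3 -m inch '[[[1.6,3.4,2,0,0,0,0],[3.3,7,3.7,0,0,0,0],[5,10.6,5.1,0,0,0,0],[6.8,14.2,6.3,0,0,0,0],[8.6,18,7.2,0,0,0,0],[10.4,21.7,7.9,0,0,0,0],[12.2,25.5,8.3,0,0,0,0],[14.1,29.4,8.4,0,0,0,0]]]'
python3 -m inch '[[[0,0,0,0,0,0,0],[0,0,0,0,0,0,0]]]'
python3 - <<'E'
from h import *
from station import viewer
c=viewer.calibration("wrist");im=viewer.get_image("wrist");im2=viewer.get_image("scene")[125:215,110:230]
cv2.imwrite("pics/w2.png",np.hstack([im[:,:,::-1][:300,100:500],cv2.resize(im2,(400,300),interpolation=cv2.INTER_CUBIC)[:,:,::-1]]))
E
```

```text
t: 5.25
eef_pos: [0.4397, 0.3436, 0.0861]
tool_rot: [0.846, 0.533, -0.001, -0.0]
contact_force: [-5.8, -2.5, -3.7]
grip_width: 0.0152
grasp_force: 32.2
t: 6.05
eef_pos: [0.4541, 0.3734, 0.0949]
tool_rot: [0.846, 0.533, -0.001, -0.0]
contact_force: [-7.6, -1.2, 4.9]
grip_width: 0.0153
grasp_force: 30.3
t: 6.25
eef_pos: [0.4541, 0.3735, 0.0949]
tool_rot: [0.846, 0.533, -0.001, -0.0]
contact_force: [-7.2, -0.4, 2.5]
grip_width: 0.015
grasp_force: 30.1
```

View pics/w2.png

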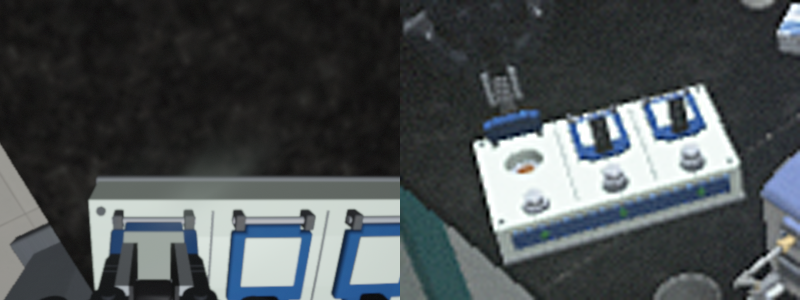

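The left cap stands open at about 60°, gripped at 30 N, with the cell visible at about (523,160). The other two caps are shut. I'll hand it in.

```bash
python3 -c "
from station import ticket
print(ticket.sign_off())"
```

```text
the job is handed in; nothing more can be done
None
```

The left bolt was the loose one (it sank 6 mm to its stop), so I tapped only that one; its cap is held open at about 60° by the tab, the other two caps are shut, and the job is handed in; no verdict was returned.

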